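Clamp a rock billet in the thin-section bonding press

TASK

Push the press's sliding tray, with the rock billet lying on its glass plate, fully home under the spindle. Then wind the crank clockwise until the rubber pad meets the rock and snug it down by feel, firm enough to hold the rock on the glass but not so hard that the glass cracks. Let go and leave the press clamped and the other things on the bench undisturbed.

Things in the scene. Friction and masses are not known exactly. Their poses are not given: they have to be found in the camera images.
- press: Small grey bonding press, bolted down. Origin on the bench under the spindle axis, z up. Base 120 mm (x) by 250 mm (y -85 to +165), 18 mm thick. Column at y = -65 mm; from it an arm and round boss (radius 24 mm), 112 to 152 mm high, reach over the origin; the tray slides out to +y. A sprung rubber pad (28 mm across) hangs below the boss, at start 3 to 25 mm above the rock's level.
- tray_post (a point): Point on the tray's upright black post, 60 mm above the bench. The post is 18 mm across, from 28 to 75 mm above the bench, and stands 115 mm along the press's +y from the tray's centre: 225 mm from the spindle axis with the tray out, 115 mm when home.
- rock: The sawn reddish-brown rock billet, 32 (x) by 50 (y) by 26 mm high, loose, about 110 g, lying on the glass plate in the tray between rims 6 mm high with 8 mm of play each side. Origin at the centre of its underside, 32 mm above the bench.
- tray: Aluminium tray that slides along the press's y axis: its origin (centre of its underside, 20 mm above the bench) is 110 mm out at the start and on the spindle axis when fully home, at a hard stop. About 1.5 N friction; stays where it is left. A glass plate (44 by 62 by 4 mm, top 32 mm above the bench) is fixed in it: press the rock on it with about 70 N (50 to 90 is right; over 105 N cracks it).
- crank_axis (a point): Point on the upright axis of crank and screw, 190 mm above the bench. Clockwise seen from above lowers the pad, 24 mm a turn; the screw stays where it is left. The pad meets the rock between 0.1 and 1.1 turns after the start, differently each time. From there its spring adds 10 N of clamping per mm of screw travel (38 N per radian): 70 N is about 1.8 rad past first contact.
- crank_knob (a point): Middle (190 mm above the bench) of the crank's upright black knob: 20 mm across, 170 to 210 mm high, 45 mm from the axis; crank arm and hub lie below 170 mm. It spins on its pin, so it can be led in a circle without turning the hand. Led slowly it resists with some 8 N along the circle (friction; 5 to 7 N while paused); once the pad is on the rock, 3 N more per radian, about 5.5 N more at 70 N.
- jar: Bystander: a closed jar, 48 mm across, 75 mm high. Origin at the centre of its underside.
- lump: Bystander: a whitish mineral lump about 62 mm across, 36 mm high. Origin at the centre of its underside.
- spare: Bystander: a grey sawn billet 32 by 50 by 20 mm. Origin at the centre of its underside.
There are look-alikes about, which are no part of the job. There is more than one size of the rock; the one meant has the size given above.

How it is judged:
On the way, in this order (a step that is already met when the one before it is completed fails the run):
1. the tray is fully home, the rock not yet clamped (y of tray in the frame of press below 0.006 m and contact force between rock and tray below 5 N), for 0.2 s.
2. the pad has met the rock and clamps it on the glass (contact force between rock and tray above 46 N), for 0.3 s.
At the end, for the whole second after the job is handed in: The tray is home (within 6 mm of its stop), the rock lies flat (tilt under 0.06 rad) on the glass, within 12 mm of its centre, at rest, and is pressed on it with 46 to 94 N after the robot has let go (y of tray in the frame of press below 0.006 m and contact force between rock and tray between 46 and 94 N and angle between rock's own z axis and vertical below 0.06 rad and horizontal distance between rock and tray below 0.012 m and linear speed of rock below 0.01 m/s); the robot touches nothing.
It fails at once if the glass is pressed with more than 105 N and cracks (contact force between rock and tray above 105 N).
It fails at once if a bystander is moved by more than 30 mm (distance of any of jar, lump, spare from where it was at the start of the episode above 0.03 m).
It also fails if it takes over 72 s, if anything falls off the work surface, if the arm or the gripper's body presses on something with over 40 N, if the wrist force passes 120 N, or if a joint passes its speed limit or range.

ROBOT

A 7-joint arm with a two-finger parallel gripper is mounted at the origin on the work surface. World frame = base frame: x ahead of the robot, y to its left, z up, the work surface at z = 0. Lengths are in m, angles in rad, forces in N, time in s.
With the tool pointing down it reaches from about 0.4 to 0.85 m from the base axis. Payload 4.5 kg.
Tool frame: the origin (TCP) lies at the very end of the fingers, on their centre line; the grasp point (between the pads) lies 19 mm behind it; z points along the fingers, y is the line along which they close (so a half turn about z gives the same grasp; the last joint's range is limited). The gripper opens to 88 mm and grips with 3 to 60 N. Pads are 18 mm wide; open, the fingers measure 123 mm over their backs; the gripper's body (75 mm by 187 mm) begins 45 mm behind the grasp point.
Start: joints at [-1.107, 0.689, -0.195, 1.565, 0.157, 0.902, -0.215], TCP at [0.26, 0.568, 0.239] pointing down, gripper open.
Joint ranges: [-3.01, 3.01], [-0.46, 2.08], [-1.47, 1.51], [0.13, 2.56], [-1, 4.14], [0.04, 2.09], [-2.66, 2.66]. Speed limits (rad/s): [2.57, 2.57, 3.14, 3.14, 3.14, 3.14, 3.14].

INTERFACE

Orientations are given as a unit quaternion [w, x, y, z].
In Python, from plant import * gives the robot as it stands. Calls block until the motion is done:
- move_pose(position, orientation): joint-space move of the TCP to a pose.
- move_straight(position, rotation=None, feed=0.15, threshold=None): straight line of the TCP; rotation=None keeps the orientation; feed is the mean speed in m/s. With threshold (N) it stops when the force on the tool has changed by that much, and returns True; else False.
- move_joints(angles): joint-space move.
- open_jaws() and grab(force=None): open the fingers fully, or close them until they stop; force is the grip in N (None keeps the last).
- sleep(seconds).
- inverse_kinematics(position, orientation): joint angles nearest the present ones, or None.
- read_state(): the state.
- snapshot(name): name is "side" or "top"; returns (picture, depth): 420x560x3 uint8, blue, green, red; 420x560 float32, m along the optical axis (not along the pixel's ray), 0 where there is no reading.
- camera_model(name): a dict with "vfov" (degrees; the focal length in pixels is half the picture's height over the tangent of half this angle, whatever the lens; pixels are square), "cx", "cy" (the principal point, pixels), "k1" (the pictures are not rectified: a ray, as slopes to the right and down, at radius r is drawn at 1 + k1 r^2 times it, then the intrinsics apply), "world_to_cam" (4x4, takes a point from world to camera coordinates). Camera axes: x right, y up, looking along -z (the intrinsics and any distortion apply to the point x, -y, -z); pixel columns grow to the right and rows downward; lengths in m; the calibration is good to about 2 mm. A picture is of the moment at which its call begins. camera_model takes no time and is no camera call.
A pose or a line that the arm cannot do raises MotionError and nothing moves.
- sign_off(): hands the job in; it is judged then, once.
The state is a dict: "t": time; "joint_pos": joint angles; "joint_vel": joint speeds; "joint_efforts": joint torques, N m; "eef_pos": TCP position; "tool_rot": TCP orientation; "wrist_force": force on the tool from outside, world axes, zero at the start; "torque": the same for the moment, N m; "gripper_width": opening from 0.0 (shut) to 1.0 (fully open); "grip_force": force on a finger pad.
Only numpy, scipy, OpenCV 4.12 (cv2) and the standard library are available. Lean on these libraries where they do the work, as an engineer would, in place of code of your own. Each camera call takes 0.05 s, during which the arm holds its last target. There are 200 camera calls.

## Working session

There is one attempt and no reset: what is moved stays moved. The work goes in short steps, each a Python script; the robot and the scene stay as the last script left them, time stands still between calls to the robot, and variables do not carry over. Pictures are saved under pics/ and viewed, at most 10 in all, crops included, and the job is handed in when it is done.

```bash
mkdir -p pics; ls; cat > h.py <<'E'
from plant import *
import numpy as np, cv2
def cloud(name):
    im,d=snapshot(name); c=camera_model(name)
    f=im.shape[0]/2/np.tan(np.radians(c["vfov"]/2))
    h,w=d.shape
    K=np.array([[f,0,c["cx"]],[0,f,c["cy"]],[0,0,1.]])
    uv=np.stack(np.meshgrid(np.arange(w),np.arange(h)),-1).reshape(-1,1,2).astype(np.float64)
    s=cv2.undistortPoints(uv,K,np.array([c["k1"],0,0,0,0.])).reshape(h,w,2)
    P=np.stack([s[...,0]*d,-s[...,1]*d,-d,np.ones_like(d)],-1)
    W=P@np.linalg.inv(np.array(c["world_to_cam"])).T
    W=W[...,:3]; W[d<=0]=np.nan
    return im,W
E
python3 - <<'E'
from h import *
for n in("top","side"):
    im,W=cloud(n); cv2.imwrite(f"pics/{n}0.png",im); np.save(f"{n}0.npy",W); print(n,np.nanmin(W.reshape(-1,3),0),np.nanmax(W.reshape(-1,3),0),np.isnan(W[...,0]).mean())
s=read_state();print(s["t"],s["eef_pos"],s["tool_rot"],s["wrist_force"])
E
```

```text
pics
top [ 0.0494883  -1.32217828 -0.76728868] [1.42525442 1.19599013 0.21217337] 0.004162414965986395
side [-0.47256108 -2.49416028 -0.67668927] [1.43367919 0.40159213 0.47409212] 0.004124149659863945
0.1 [0.2602725  0.56760593 0.23800366] [-8.91339413e-05  2.13218761e-01  9.77004134e-01 -8.20905843e-04] [ 0.01270655 -0.92895612  0.551989  ]
```

View pics/top0.png

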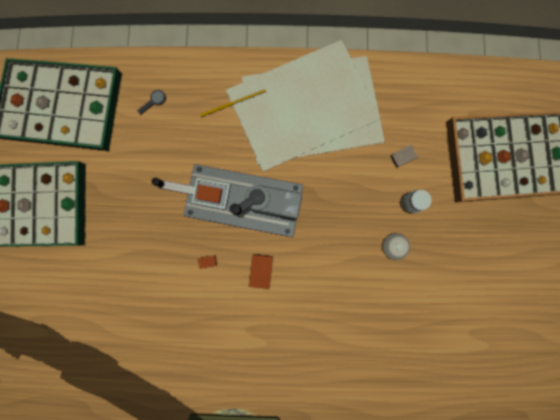

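View pics/side0.png

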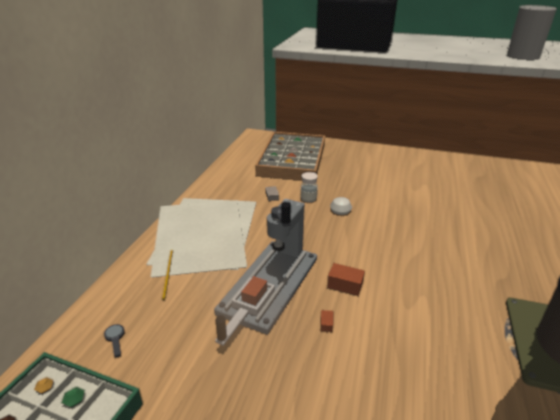

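Top picture: post at (158,183), rock in the tray at (208,193), crank hub at (257,198) and knob at (236,210). The possible mix-ups for the rock are the small block (207,262) and the large block (261,271), both loose on the bench. The side picture has the knob at (286,212), the post at (222,325) and the rock at (255,290). I choose the block in the tray.

```bash
python3 - <<'E'
from h import *
W=np.load("top0.npy");S=np.load("side0.npy")
for n,A,px in(("top",W,dict(post=(158,183),rock=(208,193),hub=(257,198),knob=(236,210),boss=(265,198),small=(207,262),big=(261,271),jar=(421,201),lump=(397,246),spare=(404,156),handle=(178,187),c1=(197,170),c2=(190,212),c3=(297,188),c4=(291,232))),("side",S,dict(post=(222,325),rock=(255,288),knob=(286,212),hub=(280,215)))):
    for k,(u,v) in px.items(): print(n,k,A[v,u].round(4))
# segments by height
P=W.reshape(-1,3)
def box(A,c,r,z0,z1):
    P=A.reshape(-1,3); m=(np.hypot(P[:,0]-c[0],P[:,1]-c[1])<r)&(P[:,2]>z0)&(P[:,2]<z1); return P[m]
hub=W[198,257]
for n,A in(("top",W),("side",S)):
    for z0,z1 in((.195,.225),(.15,.195),(.1,.15)):
        q=box(A,hub,.12,z0,z1); print(n,z0,len(q),q.mean(0).round(4) if len(q) else'', np.ptp(q,axis=0).round(3) if len(q) else '')
    q=box(A,W[183,158],.05,.05,.09);print("post",len(q),q.mean(0) if len(q) else '',np.ptp(q,axis=0) if len(q) else '')
im=cv2.imread("pics/top0.png");t=cv2.resize(im[145:285,140:310],None,fx=3,fy=3,interpolation=2)
im=cv2.imread("pics/side0.png");s=cv2.resize(im[190:350,205:335],None,fx=2.2,fy=2.625,interpolation=2)
cv2.imwrite("pics/c1.png",np.hstack([t,s]))
E
```

```text
top post [0.6085 0.1687 0.0707]
top rock [0.5913 0.0643 0.0539]
top hub [ 0.5718 -0.0472  0.1696]
top knob [ 0.5459 -0.0133  0.2108]
top boss [ 0.5737 -0.0614  0.153 ]
top small [0.4424 0.0676 0.0176]
top big [ 0.4273 -0.0526  0.0346]
top jar [ 0.5833 -0.3858  0.0722]
top lump [ 0.4877 -0.3457  0.0356]
top spare [ 0.6888 -0.3655  0.0194]
top handle [0.606  0.1363 0.027 ]
top c1 [0.6453 0.0961 0.0236]
top c2 [0.5516 0.1084 0.0221]
top c3 [ 0.6102 -0.1267  0.0226]
top c4 [ 0.5131 -0.1158  0.0164]
side post [0.6079 0.1821 0.0661]
side rock [0.588  0.07   0.0566]
side knob [ 0.5472 -0.0013  0.195 ]
side hub [ 0.5668 -0.0274  0.1684]
top 0.195 105 [ 0.5483 -0.0099  0.2076] [0.019 0.019 0.017]
top 0.15 450 [ 0.5703 -0.041   0.1638] [0.059 0.061 0.043]
top 0.1 1043 [ 0.5667 -0.0892  0.1456] [0.062 0.107 0.049]
post 83 [0.61207234 0.17364328 0.06881815] [0.01695173 0.01655205 0.02545878]
side 0.195 101 [ 0.5495 -0.0055  0.2044] [0.018 0.02  0.015]
side 0.15 304 [ 0.5655 -0.0213  0.1699] [0.058 0.062 0.045]
side 0.1 717 [ 0.5628 -0.062   0.1334] [0.062 0.11  0.05 ]
post 160 [0.61207867 0.17903573 0.06631599] [0.01717143 0.0168406  0.02605157]
```

View pics/c1.png

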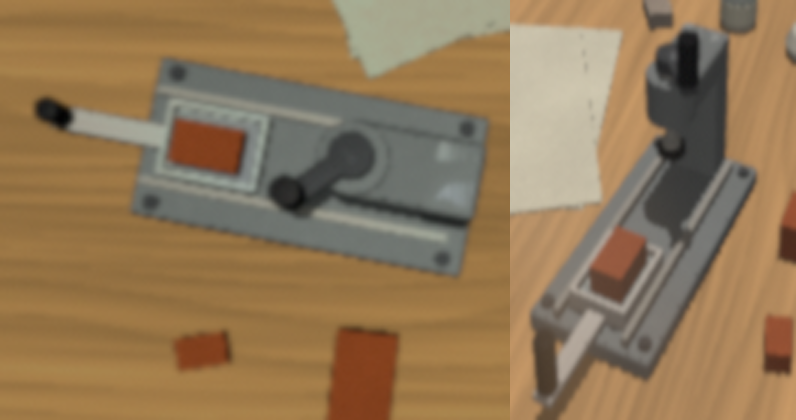

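Crop: the rock sits on the glass in the tray, spindle and pad to its right, handle post at the left end. That confirms the choice. Next I fit the press pose.

```bash
python3 - <<'E'
from h import *
from scipy.optimize import least_squares
W=np.load("top0.npy");S=np.load("side0.npy")
def sel(A,c,r,z0,z1):
    P=A.reshape(-1,3); m=(np.hypot(P[:,0]-c[0],P[:,1]-c[1])<r)&(P[:,2]>z0)&(P[:,2]<z1); return P[m]
def mid(q): return ((np.percentile(q,2,axis=0)+np.percentile(q,98,axis=0))/2).round(4)
base=sel(W,(.577,0.0),.17,.011,.2)
r=cv2.minAreaRect((base[:,:2]*1000).astype(np.float32));print("base rect incl. post",r)
base=sel(W,(.577,-.01),.15,.011,.026)
r=cv2.minAreaRect((base[:,:2]*1000).astype(np.float32));print("base rect",r)
for n,A in(("top",W),("side",S)):
    k=sel(A,(.548,-.008),.02,.203,.225); p=sel(A,(.612,.176),.02,.068,.085); rk=sel(A,(.591,.064),.045,.05,.066)
    print(n,"knob",mid(k),len(k),np.median(k[:,2]),"post",mid(p),len(p),np.median(p[:,2]),"rock",cv2.minAreaRect((rk[:,:2]*1000).astype(np.float32)),np.median(rk[:,2]))
    # boss circle edge: top face 0.152
    b=sel(A,(.57,-.045),.05,.146,.157); print("boss",mid(b),b.min(0),b.max(0))
    h=sel(A,(.572,-.045),.016,.16,.18); print("hub",mid(h),len(h))
E
```

```text
base rect incl. post ((533.5905151367188, 27.155593872070312), (300.0774841308594, 226.59727478027344), 80.32574462890625)
base rect ((539.7406616210938, 10.435806274414062), (269.1098327636719, 209.0867156982422), 80.5125732421875)
top knob [ 0.5485 -0.0094  0.2082] 99 0.20813500329861845 post [0.6135 0.1755 0.0729] 58 0.07315719229438511 rock ((590.4710083007812, 64.25347900390625), (50.61900329589844, 32.07815933227539), 80.35320281982422) 0.05607602092498781
boss [ 0.5731 -0.0585  0.1494] [ 0.54608321 -0.09383488  0.14601198] [ 0.59891897 -0.02312437  0.15356927]
hub [ 0.5737 -0.0452  0.1671] 209
side knob [ 0.5499 -0.0082  0.2064] 67 0.20802524685694906 post [0.6137 0.1765 0.0722] 83 0.0734536288197275 rock ((592.8001098632812, 64.33916473388672), (51.64519119262695, 33.60932540893555), 80.43795776367188) 0.05650417275495667
boss [ 0.5746 -0.056   0.1509] [ 0.54870288 -0.0922382   0.1460372 ] [ 0.60084087 -0.0210828   0.15623587]
hub [ 0.5778 -0.0433  0.1653] 68
```

```bash
cat >> h.py <<'E'
A=np.array([.575,-.0456]); D=np.array([np.cos(np.radians(80.4)),np.sin(np.radians(80.4))])
from scipy.spatial.transform import Rotation as R
def down(y):  # tool y horizontal direction y, z down
    y=np.r_[y,0]; z=np.array([0,0,-1.]); q=R.from_matrix(np.c_[np.cross(y,z),y,z]).as_quat()
    return [q[3],q[0],q[1],q[2]]
def at(s,z): return list(A+s*D)+[z]
E
python3 - <<'E'
from h import *
P=np.array([D[1],-D[0]])
best=None
for s in(1,-1):
    q=down(s*P)
    j=inverse_kinematics(at(.265,.15),q); j2=inverse_kinematics(at(.13,.043),q); print(s,None if j is None else np.round(j,2),None if j2 is None else np.round(j2,2))
    if j is not None and (best is None or abs(j[6])<best[0]): best=(abs(j[6]),q)
q=best[1]
grab(20); move_pose(at(.27,.15),q); move_straight(at(.27,.043))
print(read_state()["t"],read_state()["wrist_force"])
hit=move_straight(at(.15,.043),feed=.05,threshold=12); s=read_state(); print(hit,s["t"],s["eef_pos"],s["wrist_force"])
if not hit:
    hit=move_straight(at(.122,.043),feed=.015,threshold=10)
s=read_state(); print(hit,s["t"],s["eef_pos"],(np.array(s["eef_pos"])[:2]-A)@D,s["wrist_force"])
im,W=cloud("side"); cv2.imwrite("pics/s1.png",im); np.save("s1.npy",W)
im,W=cloud("top"); cv2.imwrite("pics/t1.png",im); np.save("t1.npy",W)
m=cv2.resize(cv2.imread("pics/s1.png")[170:350,190:350],None,fx=3.2,fy=3.2,interpolation=2); cv2.imwrite("pics/s1c.png",m)
E
```

```text
1 [-0.43  0.83  0.05  1.55 -0.05  0.76 -0.53] [-0.22  0.94  0.    1.77 -0.    0.44 -0.38]
-1 [-0.04  0.92 -0.73  1.53  0.7   0.97  1.99] [ 0.15  1.02 -0.66  1.74  0.92  0.72  1.95]
4.1083 [-0.21988308 -0.16869019 -0.2277225 ]
False 6.6583 [0.60008998 0.10240589 0.04304887] [ 0.80436596  1.0843832  -0.57759581]
True 8.025 [0.59680468 0.08494499 0.04280837] 0.13235317850829248 [ 1.07168578 -0.09116634 -0.50045467]
```

View pics/s1c.png

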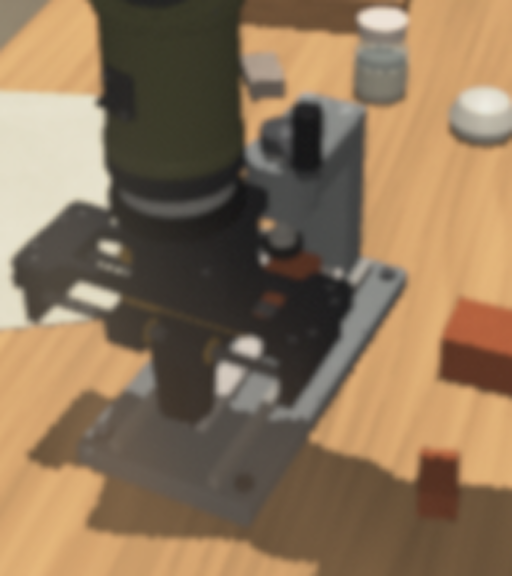

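The crop shows the rock under the pad. The stop was hit at s = 132 mm, which fits a tray that is home. I back off and measure the post and pad.

```bash
python3 - <<'E'
from h import *
move_straight(at(.19,.043)); move_straight(at(.23,.29))
for n in("side","top"):
    im,W=cloud(n); cv2.imwrite(f"pics/{n}2.png",im); np.save(f"{n}2.npy",W)
    P=W.reshape(-1,3); s=(P[:,:2]-A)@D; l=(P[:,:2]-A)@[D[1],-D[0]]
    m=(abs(s-.115)<.03)&(abs(l)<.02)&(P[:,2]>.068)&(P[:,2]<.085)
    print(n,m.sum(),(np.percentile(s[m],[2,98])).round(4) if m.any() else '')
    # pad region profile
    m=(abs(s)<.035)&(abs(l)<.03)&(P[:,2]>.034)&(P[:,2]<.115)
    for z in np.arange(.034,.114,.004):
        k=m&(P[:,2]>=z)&(P[:,2]<z+.004); print(f"{z:.3f}",k.sum(),s[k].mean().round(3) if k.any() else '',l[k].mean().round(3) if k.any() else '',np.ptp(l[k]).round(3) if k.any() else '')
im=cv2.imread("pics/side2.png"); cv2.imwrite("pics/side2c.png",cv2.resize(im[190:320,215:345],None,fx=4.5,fy=4.5,interpolation=2))
print(read_state()["t"])
E
```

```text
side 62 [0.1078 0.1242]
0.034 127 0.01 -0.005 0.056
0.038 42 0.015 -0.004 0.055
0.042 34 0.016 -0.01 0.025
0.046 28 0.016 -0.004 0.032
0.050 41 0.015 -0.006 0.034
0.054 183 0.006 -0.003 0.033
0.058 13 0.002 -0.006 0.024
0.062 0   
0.066 0   
0.070 4 0.007 -0.004 0.015
0.074 23 0.009 -0.002 0.022
0.078 41 0.004 -0.0 0.026
0.082 17 0.005 -0.0 0.023
0.086 24 0.003 0.002 0.018
0.090 7 0.002 -0.0 0.008
0.094 5 0.003 0.0 0.007
0.098 0   
0.102 0   
0.106 0   
0.110 23 0.016 -0.006 0.04
top 57 [0.1067 0.1227]
0.034 55 0.001 -0.02 0.056
0.038 9 0.012 -0.025 0.009
0.042 0   
0.046 1 0.019 -0.019 0.0
0.050 1 0.014 -0.018 0.0
0.054 3 0.018 -0.018 0.002
0.058 0   
0.062 0   
0.066 0   
0.070 0   
0.074 0   
0.078 0   
0.082 0   
0.086 0   
0.090 0   
0.094 0   
0.098 0   
0.102 0   
0.106 0   
0.110 0   
10.5667
```

View pics/side2c.png

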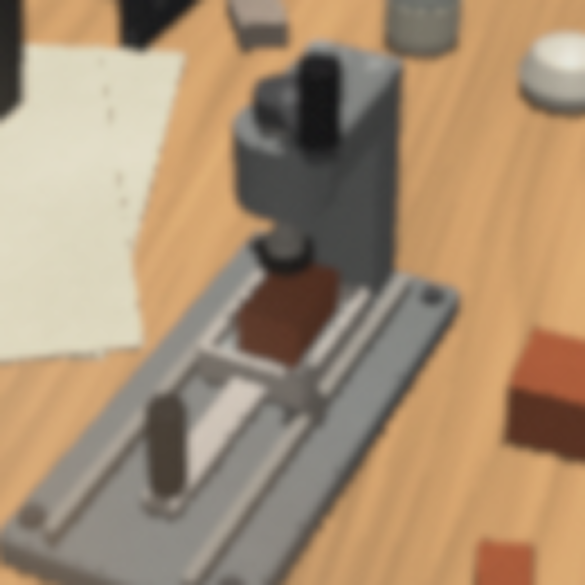

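Crop: the tray is home and the post stands near (165,445) in the crop. The pad is about 15 mm above the rock, so contact should come about 3.9 rad in. I now grip the knob and wind with a force log, going 2.8 rad at first.

```bash
cat >> h.py <<'E'
import json
Q=down(np.array([D[1],-D[0]])); Z=.176; r=.045; PH0=np.arctan2(.0368,-.0258)
def pt(th,c=A): return [c[0]+r*np.cos(PH0-th),c[1]+r*np.sin(PH0-th),Z]
def wind(th0,th1,step,F0,log,limit=99):
    for th in np.linspace(th0,th1,max(1,round(abs(th1-th0)/step))+1)[1:]:
        move_straight(pt(th),feed=.03)
        f=[]; 
        for _ in range(4): s=read_state(); f.append(s["wrist_force"]); sleep(.03)
        F=np.mean(f,0)-F0; p=np.array(s["eef_pos"])[:2]-A; ph=np.arctan2(p[1],p[0])
        a=PH0-th; ft=-(F[0]*np.sin(a)-F[1]*np.cos(a)); fr=F[0]*np.cos(a)+F[1]*np.sin(a)
        e=(PH0-ph-th+np.pi)%(2*np.pi)-np.pi
        log.append([th,th+e,ft,fr,F[2],np.hypot(*p)]); print(np.round(log[-1],3),round(s["t"],1))
        if ft>limit: print("LIMIT"); break
    return th
E
python3 - <<'E'
from h import *
for th in(0,1.5,3,4.5,6): assert inverse_kinematics(pt(th),Q) is not None
p=pt(0); move_pose(p[:2]+[.29],Q); open_jaws(); move_straight(p)
sleep(.2); F0=np.mean([(read_state()["wrist_force"],sleep(.03))[0] for _ in range(8)],0); print("F0",F0)
grab(25); s=read_state(); print(s["t"],s["eef_pos"],s["gripper_width"]*88,s["grip_force"],s["wrist_force"])
log=[]; th=wind(0,2.8,.2,F0,log,16)
json.dump(dict(F0=list(F0),log=log,th=th),open("log.json","w"))
E
```

```text
F0 [0.41196205 0.21584453 0.00434398]
15.1333 [ 0.55041922 -0.00890807  0.1761045 ] 19.269067467459642 24.9954869505018 [ 3.67505205 -1.01514908 -3.0319204 ]
[ 0.2    0.116  6.142 -2.451  4.472  0.044] 15.7
[ 0.4    0.312  6.242 -1.842  5.685  0.045] 16.3
[ 0.6    0.511  6.449 -0.928  6.201  0.045] 16.9
[ 0.8    0.712  6.211 -0.531  6.327  0.046] 17.4
[1.    0.91  6.335 0.871 5.895 0.046] 18.0
[1.2   1.107 6.665 0.859 5.649 0.046] 18.6
[1.4   1.302 5.939 1.097 4.471 0.047] 19.2
[1.6   1.497 6.995 1.81  3.173 0.047] 19.8
[1.8   1.691 6.414 2.712 1.966 0.047] 20.4
[ 2.     1.887  6.547  3.312 -0.208  0.047] 20.9
[ 2.2    2.087  6.532  4.159 -1.576  0.047] 21.5
[ 2.4    2.292  7.054  5.008 -3.223  0.047] 22.1
[ 2.6    2.501  6.383  5.114 -4.639  0.047] 22.7
[ 2.8    2.714  6.279  4.878 -4.949  0.046] 23.3
```

```bash
python3 - <<'E'
from h import *
d=json.load(open("log.json")); log=d["log"]
th=wind(d["th"],6.0,.2,np.array(d["F0"]),log,9.6); d["th"]=th
json.dump(d,open("log.json","w"))
s=snapshot("side")[0]; cv2.imwrite("pics/side3.png",s)
E
```

```text
[ 3.     2.926  5.854  4.441 -4.997  0.046] 23.9
[ 3.2    3.136  5.634  3.429 -4.528  0.046] 24.4
[ 3.4    3.343  5.613  2.619 -4.485  0.045] 25.0
[ 3.6    3.547  5.66   2.053 -4.34   0.045] 25.6
[ 3.8    3.75   5.57   0.879 -4.398  0.045] 26.2
[ 4.     3.953  5.337 -0.262 -4.2    0.044] 26.8
[ 4.2    4.156  5.188 -1.712 -4.785  0.044] 27.4
[ 4.4    4.353  6.137 -2.754 -5.81   0.044] 27.9
[ 4.6    4.547  6.336 -3.758 -6.358  0.043] 28.5
[ 4.8    4.742  6.619 -4.415 -7.05   0.043] 29.1
[ 5.     4.935  6.811 -4.858 -7.475  0.043] 29.7
[ 5.2    5.125  7.877 -5.362 -6.853  0.043] 30.3
[ 5.4    5.315  8.606 -6.153 -5.754  0.043] 30.9
[ 5.6    5.501  8.724 -6.132 -3.708  0.043] 31.4
[ 5.8    5.685  9.337 -6.219 -1.538  0.043] 32.0
[ 6.     5.868 10.293 -5.093  1.374  0.044] 32.6
LIMIT
```

```bash
python3 - <<'E'
from h import *
from scipy.optimize import least_squares
d=json.load(open("log.json")); L=np.array(d["log"])
th,ft=L[:,1],L[:,2]
for amp in(0.,.3,.6,5):
    f=lambda p:np.r_[(p[0]+p[1]*np.cos(th)+p[2]*np.sin(th)+3.0*np.maximum(0,th-p[3])-ft)/.4,np.array(p[1:3])/max(amp,1e-3)]
    s=min((least_squares(f,[6,0,0,c]) for c in(3.5,4.2,4.8)),key=lambda s:s.cost); print(amp,s.x.round(2),s.cost.round(2))
log=[]; F0=np.array(d["F0"])
t=wind(d["th"],d["th"]-.6,.1,F0,log); print(); t=wind(t,d["th"],.1,F0,log); d["log2"]=log
json.dump(d,open("log.json","w"))
E
```

```text
0.0 [6.15 0.   0.   4.59] 17.57
0.3 [6.02 0.06 0.47 4.41] 9.23
0.6 [ 5.9  -0.05  0.69  4.27] 7.78
5 [ 5.88 -0.07  0.74  4.25] 7.08
[ 5.9    5.863  3.867 -5.311 -2.667  0.044] 33.1
[ 5.8    5.818 -0.23  -5.583 -4.297  0.043] 33.5
[ 5.7    5.734 -1.195 -5.596 -4.314  0.043] 34.0
[ 5.6    5.642 -1.44  -5.688 -5.412  0.043] 34.4
[ 5.5    5.548 -1.412 -5.937 -5.127  0.043] 34.8
[ 5.4    5.453 -2.007 -5.1   -4.466  0.043] 35.2

[ 5.5    5.461  5.375 -5.541 -4.529  0.043] 35.7
[ 5.6    5.518  8.322 -6.464 -3.77   0.043] 36.1
[ 5.7    5.602  8.96  -6.557 -3.083  0.043] 36.5
[ 5.8    5.692  9.582 -6.333 -1.34   0.043] 37.0
[ 5.9    5.783  9.836 -6.552 -0.208  0.043] 37.4
[ 6.     5.873  9.753 -6.001  1.003  0.044] 37.9
```

Forward and backward winding put contact at about 4.37 rad, so the clamp is now about 57 N. I add 0.32 rad for about 70 N, relax the hand and let go.

```bash
python3 - <<'E'
from h import *
d=json.load(open("log.json")); log=[]; F0=np.array(d["F0"])
t=wind(6.0,6.32,.107,F0,log); print(); t=wind(t,t-.1,.1,F0,log)
open_jaws(); p=list(read_state()["eef_pos"]); move_straight([p[0],p[1],.30],feed=.08); move_straight(at(.23,.32))
s=read_state(); print(s["t"],s["wrist_force"])
for n in("side","top"):
    im,W=cloud(n); cv2.imwrite(f"pics/{n}4.png",im)
    P=W.reshape(-1,3); sl=(P[:,:2]-A)@D; l=(P[:,:2]-A)@[D[1],-D[0]]
    m=(abs(sl-.115)<.03)&(abs(l)<.02)&(P[:,2]>.068)&(P[:,2]<.085); print(n,np.percentile(sl[m],[2,98]).round(4))
    k=(np.hypot(P[:,0]-A[0],P[:,1]-A[1])<.07)&(P[:,2]>.203)&(P[:,2]<.22); q=P[k]
    if len(q): c=(np.percentile(q,2,axis=0)+np.percentile(q,98,axis=0))/2; a=c[:2]-A; print("knob",c,"turned",(PH0-np.arctan2(a[1],a[0]))%(2*np.pi))
im=cv2.imread("pics/side4.png"); cv2.imwrite("pics/side4c.png",cv2.resize(im[190:320,215:345],None,fx=4.5,fy=4.5,interpolation=2))
E
```

```text
[ 6.107  5.973 10.388 -5.982  3.235  0.044] 38.3
[ 6.213  6.069 11.141 -5.314  5.311  0.044] 38.7
[ 6.32   6.169 11.483 -4.597  7.16   0.044] 39.2

[ 6.22   6.166  5.305 -4.617  1.077  0.044] 39.6
43.9417 [ 0.3440971   0.58810796 -0.20456297]
side [0.1075 0.1243]
knob [ 0.54530966 -0.01313959  0.20670744] turned 6.153782943929942
top [0.1067 0.1224]
knob [ 0.54427457 -0.01294111  0.20768805] turned 6.139736575571065
```

View pics/side4c.png

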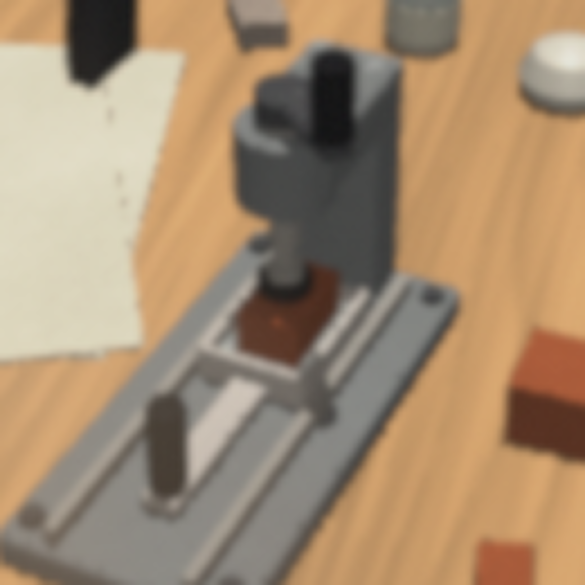

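Crop: the pad bears on the rock, which lies flat in the tray, and the hand is clear. The knob stayed at 6.15 rad and the tray is home, so I hand it in.

```bash
python3 -c "
from plant import *
print(sign_off())"
```

```text
the job is handed in; nothing more can be done
None
```

I pushed the tray home, wound the crank until the rock was clamped at an estimated 68 N (judged from the wrist force), let go and handed the job in at about 44 s; no verdict was returned.

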